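Hang the drainer's splash guard on its hinge and tuck it under the drip flap

TASK

Put the blue splash guard back on the glass drainer: pick it up (the black bead is its grip), drop its brass hinge pin down into the drainer's eye while the guard is still swung out towards you, then swing it in so that its flat tongue slides fully home under the drip flap along the drainer's front, without lifting the flap. Its underside is self-adhesive, so finish with the hand still holding the guard and pressing it firmly down flat on the drainer's base plate: do not let go. Leave the glasses and everything else standing where they are.

Things in the scene. Friction and masses are not known exactly. Their poses are not given: they have to be found in the camera images.
- splash_guard: Loose blue plastic splash guard, 205 mm long, 0.15 to 0.31 kg, standing on its flat foot at the left. Origin: on its hinge pin's axis, level with the foot's underside. y runs along the guard from the pin to the far end, x across it towards the tongue, z up. Home, its frame coincides with the drainer's: same origin, same axes. The other guard points give its parts.
- bead_mid (a point): Middle of the black rubber bead on the guard's upstand, the grip: (-45, 120, 52) mm in the guard's frame. The bead is 11 mm thick in x, y 40 to 200 mm, z 43 to 61 mm; the upstand under it is a 4 mm wall. Grip with the fingers pointing down and closing along the guard's x.
- pin_tip (a point): Lower tip of the guard's brass hinge pin, (0, 0, 3) mm in the guard's frame. The pin is 8 mm thick, its last 5 mm taper to 3 mm; it hangs from an arm 22 mm wide, underside at z 21.5 mm, that comes from the guard's end cheek (y 40 to 46 mm, x -44 to +7 mm, top at z 29 mm).
- tongue_near (a point): Point on the tongue's edge towards the pin, (20, 60, 4) mm in the guard's frame. The foot is a flat plate 4 mm thick, x -62 to +20 mm, y 40 to 200 mm; its strip x 0 to +20 mm is the tongue that goes under the flap.
- tongue_far (a point): Point on the tongue's edge near the guard's far end, (20, 195, 4) mm in the guard's frame.
- drainer: Low steel drainer for glasses, fixed. Origin: on its hinge eye's axis, on the upper face of its base plate, 3 mm over the worktop; x points to its back, away from the robot, y along its front to the left, z up. The front plinth, which stops the tongue, is at x = 24 mm; tray x 36 to 178, y -25 to 235 mm, deck 22 mm high, rims 34 mm, wire gallery 82 mm high from x = 88 mm back.
- eye_mouth (a point): Centre of the eye's upper face, (0, 0, 17) mm in the drainer's frame. The eye is a steel ring at the right end of the drainer's front: 30 mm outside, upright through hole of 12 mm, z 7 to 17 mm, on an 18 mm wide bracket from the plinth. With the pin in it, the foot clears the flap from above only while the guard is swung out 0.6 rad or more (yaw of guard minus drainer).
- flap_edge (a point): Middle of the free edge of the drip flap: bare steel, 3 mm thick, hinged at x = 36, z = 22 mm in the drainer's frame, sloping down to the free edge at x = 2, y 55 to 215 mm. The gap between the edge and the base plate is 7 mm, the tongue 4 mm thick. The flap rests on a stop, is light and lifts at a touch.
- drip_flap (a joint): Lift of the drip flap, rad: 0 as it rests, positive when its free edge is lifted (0.1 rad is 3.5 mm at the edge).
- glass_left: Bystander: amber drinking glass, 79 mm across and 97 mm high, upside down to dry on the drainer at (125, 165) mm in the drainer's frame; origin: centre of its base disc, which is on top
- glass_right: Bystander: brown tumbler, 81 mm across and 102 mm high, upside down to dry on the drainer at (125, 45) mm in the drainer's frame; origin: centre of its base disc, which is on top
- salt_shaker: Bystander: glass salt shaker, 44 mm across, 90 mm high, behind on the left; origin: centre of its underside
- mustard_jar: Bystander: jar with a red lid, 60 mm across, 80 mm high, behind on the left; origin: centre of its underside
- spice_jar: Bystander: spice jar with a red lid, 46 mm across, 104 mm high, behind on the left; origin: centre of its underside
- teaspoon: Bystander: steel teaspoon, 130 x 27 x 11 mm, lying at the right near the front edge; origin: centre of its underside
- base_plate: The drainer's flat dark base plate, fixed to it, 3 mm thick, lying on the worktop; the guard's foot slides and finally lies on it. Same origin and axes as the drainer: upper face at z = 0, x -75 to 180 mm, y -29 to 239 mm.

How it is judged (in metres and radians):
On the way, in this order (a step that is already met when the one before it is completed fails the run):
1. the guard's pin hangs at least 8 mm deep in the drainer's eye (horizontal distance between pin_tip and eye_mouth below 0.005 m and z of pin_tip in the frame of drainer below 0.009 m), for 0.2 s.
2. the tongue lies under the drip flap along its whole length, the pin still in the eye (all of step 1 and x of each of tongue_near, tongue_far in the frame of drainer above 0.01 m and z of each of tongue_near, tongue_far in the frame of drainer below 0.009 m), for 0.2 s.
At the end, for the whole second after the job is handed in: Pin 8 mm or more down in the eye; whole tongue 10 mm or more under the flap; guard within 0.06 rad of the drainer's front, tilted under 0.03 rad, under 3 mm off the base plate at the pin, at rest; flap under 0.04 rad; fingers hold the guard and press it on the base plate with over 6 N (all of step 2 and angle between the y axis of splash_guard and the y axis of drainer, either way round below 0.06 rad and angle between splash_guard's own z axis and vertical below 0.03 rad and z of splash_guard in the frame of drainer below 0.003 m and contact force between splash_guard and base_plate above 6 N and contact force between the fingers and splash_guard above 3 N and value of joint drip_flap below 0.04 rad and linear speed of splash_guard below 0.02 m/s); the arm keeps its last pose, push and grip.
It fails at once if the drip flap is lifted by more than 0.1 rad (value of joint drip_flap above 0.1 rad).
It fails at once if a bystander is moved more than 20 mm (distance of any of glass_left, glass_right, salt_shaker, mustard_jar, spice_jar, teaspoon from where it was at the start of the episode above 0.02 m).
It also fails if it takes over 45 s, if anything falls off the work surface, if the arm or the gripper's body presses on something with over 40 N, if the wrist force passes 120 N, or if a joint passes its speed limit or range.

ROBOT

A 7-joint arm with a two-finger parallel gripper is mounted at the origin on a cart in front of the work surface, level with it; the furniture and walls round the work are solid. World frame = base frame: x ahead of the robot, y to its left, z up, the work surface at z = 0. Lengths are in mm, angles in rad, forces in N, time in s.
With the tool pointing down it reaches from about 400 to 875 mm from the base axis. Payload 4.4 kg.
Tool frame: the origin (TCP) lies at the very end of the fingers, on their centre line; the grasp point (between the pads) lies 19 mm behind it; z points along the fingers, y is the direction in which the jaws open and shut (so a half turn about z gives the same grasp; the last joint's range is limited). The gripper opens to 85 mm and grips with 20 to 120 N. Pads are 22 mm wide; open, the fingers measure 114 mm over their backs; the gripper's body (76 mm by 85 mm) begins 54 mm behind the grasp point. The pads swing forward as they close: fully open they stand 13 mm farther back than shut.
Start: joints at [-1.344, 0.628, 0.038, 1.517, -0.027, 0.996, -0.02], TCP at [187.587, 622.358, 210.813] pointing down, gripper open.
Joint ranges: [-3.06, 3.06], [-0.37, 2.12], [-1.25, 1.32], [0.18, 2.47], [-1.1, 4.24], [0.23, 1.98], [-2.94, 2.94]. Speed limits (rad/s): [2.57, 2.57, 3.14, 3.14, 3.14, 3.14, 3.14].

INTERFACE

Orientations are given as [roll, pitch, yaw] about the fixed x, y, z axes, in that order (R = Rz(yaw) Ry(pitch) Rx(roll)).
In Python, from cell import read_state, get_image, calibration, finish_job gives the robot as it stands. The module is installed in compiled form; this text tells all that it offers.
- The arm moves only by the tool apply_moves, never from a script. Its argument "increments" is a list of rows, each an object of numbers: "tx", "ty", "tz": the shift along the world's x, y, z in m; "rx", "ry", "rz": the turn, a rotation vector about the world's x, y, z in units of 5 degrees (1.0 is 5 degrees); "claw": the finger opening in m, from 0 to 0.0854. In form: [{"tx": .., "ty": .., "tz": .., "rx": .., "ry": .., "rz": .., "claw": ..}, ...]. A call has 1 to 12 rows; each row is the pose to reach, as a shift and turn from the pose commanded when the call began; what a row does not reach only later rows make up. A row lasts 1/10 s, in which the tool goes at most 50 mm and 8.59 degrees, less where a joint would pass 70% of its speed; a pose out of reach is approached as far as the arm can. A call with a gripper value outside its range is refused whole. The fingers move at their own pace and stop on an object; the grip force is fixed at half the most. Time passes only in rows, so rows that repeat a pose let the fingers close. It gives the time, the measured TCP pose, the force and the opening at its end, in the units of the state.
- read_state(): the state, without advancing time (a new reading comes with each control period).
- get_image(name): name is "scene" or "top"; returns the picture (420x560x3 uint8, red, green, blue); there is no depth.
- calibration(name): a dict with "camera_matrix" (3x3 intrinsics, pixels), "origin" and "attitude" of the camera in the world. Camera axes: x right, y up, looking along -z (the intrinsics and any distortion apply to the point x, -y, -z); pixel columns grow to the right and rows downward; lengths in mm; the calibration is good to about 2 mm. A picture is of the moment at which its call begins. calibration takes no time and is no camera call.
- finish_job(): hands the job in, once; it reports no verdict.
The state is a dict: "clock": time; "qpos": joint angles; "qd": joint speeds; "tau": joint torques, N m; "eef_pos": TCP position; "tool_rot": TCP orientation; "force": force on the tool from outside, world axes, zero at the start; "torque": the same for the moment, N m; "width": finger opening in mm.
Only numpy, scipy, OpenCV 4.12 (cv2) and the standard library are available. Lean on these libraries where they do the work, as an engineer would, in place of code of your own. Each camera call takes 0.05 s, during which the arm holds its last target. There are 200 camera calls.

## Working session

There is one attempt and no reset: what is moved stays moved. The work goes in short steps, Python scripts to look and compute and a tool call to move; the robot and the scene stay as the last step left them, time stands still between calls to the robot, and variables do not carry over. Pictures are saved under pics/ and viewed, about 8 in all and at most 12, crops included, and the job is handed in when it is done.

Besides the shell and the picture viewer there is one more tool, called as a command line: name --argument value ..., lists and objects as JSON in quotes. apply_moves: Moves the arm, as the interface text tells. Its arguments: {"type":"object","properties":{"increments":{"type":"array"}},"required":["increments"]}

```bash
mkdir -p pics; python3 - <<'E'
from cell import *
import cv2
for n in("scene","top"):
    im=get_image(n); cv2.imwrite(f"pics/{n}0.png",im[:,:,::-1]); c=calibration(n); print(n,c)
print(read_state())
E
```

```text
scene {'camera_matrix': array([[494.4581768 ,   0.        , 285.71305877],
       [  0.        , 494.4581768 , 206.26708126],
       [  0.        ,   0.        ,   1.        ]]), 'origin': array([  -8.44658717, -906.94146288,  903.58486677]), 'attitude': array([ 0.92183403, -0.01692502, -0.54538126])}
top {'camera_matrix': array([[509.66080618,   0.        , 272.54347218],
       [  0.        , 509.66080618, 203.88182215],
       [  0.        ,   0.        ,   1.        ]]), 'origin': array([ 438.84377737,    8.57121449, 1200.39327028]), 'attitude': array([ 1.10278919e-01, -8.61757110e-04, -1.57575028e+00])}
{'clock': 0.1, 'qpos': array([-1.34382366,  0.62922612,  0.03842636,  1.51828308, -0.02697059,
        0.99628971, -0.02001169]), 'qd': array([-0.00073217, -0.00079612,  0.00109986, -0.00328309,  0.00146255,
        0.00061725,  0.00139737]), 'tau': array([ 3.32858275e-03, -5.64525390e+01,  1.23071361e+00, -1.93970776e+01,
        1.12672537e-02,  5.39648274e-03, -5.90480731e-08]), 'eef_pos': array([187.39230255, 621.77840458, 209.99374768]), 'tool_rot': array([-3.13990412e+00,  2.96651005e-05,  2.84883887e+00]), 'force': array([ 0.53994364, -0.05333734,  0.2747516 ]), 'torque': array([ 0.00422768,  0.0362048 , -0.03730995]), 'width': 85.14152288119332}
```

View pics/scene0.png

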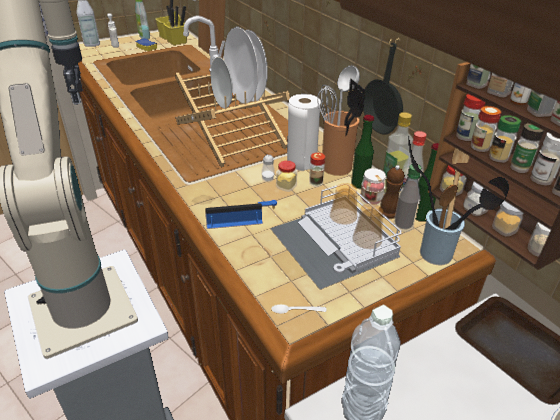

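View pics/top0.png

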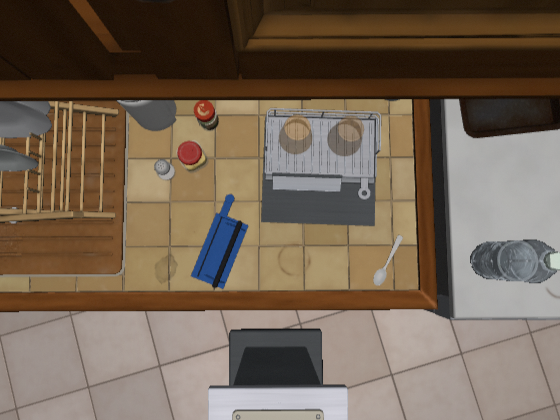

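The scene view shows the guard left of the drainer. In the top view its pin end is near (229,198), its far end near (208,285) and the bead on its right. The eye is near (364,193). I'll zoom in for exact pixels.

```bash
python3 - <<'E'
import cv2
im=cv2.imread("pics/top0.png")
a=cv2.resize(im[185:295,185:255],None,fx=5,fy=5,interpolation=cv2.INTER_CUBIC)
b=cv2.resize(im[165:230,255:385],None,fx=6,fy=6,interpolation=cv2.INTER_CUBIC)
cv2.imwrite("pics/a.png",a);cv2.imwrite("pics/b.png",b)
E
```

```text
(no output)
```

View pics/a.png

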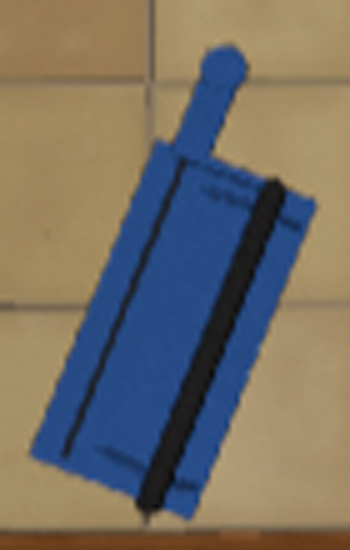

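View pics/b.png

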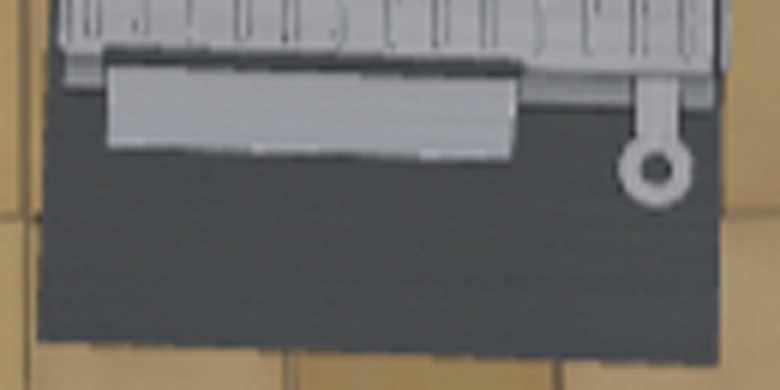

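The crops show clear corners. Guard (crop a): foot corners (160,140), (31,455), (193,520), (316,203); disc (224,68); bead ends (276,186), (150,505). Drainer (crop b): eye (656,168); plate front corners (718,363), (38,340); flap edge (512,158), (108,147).

```bash
cat > h.py <<'E'
import numpy as np, cv2
from scipy.spatial.transform import Rotation as Ro
from scipy.optimize import least_squares
from cell import *
def proj(P,name):
    c=calibration(name);p=(np.atleast_2d(P)-c["origin"])@Ro.from_euler("xyz",c["attitude"]).as_matrix()
    p=p*[1,-1,-1];q=p@c["camera_matrix"].T;return q[:,:2]/q[:,2:]
def place(q,L,z): return Ro.from_euler("z",q[2]).apply(L)+[q[0],q[1],z]
def fit(obs,z,q0):  # obs: list of (cam, local points, pixels)
    f=lambda q:np.concatenate([(proj(place(q,np.array(L,float),z),n)-px).ravel() for n,L,px in obs])
    r=least_squares(f,q0,x_scale=[100,100,1],loss="soft_l1");return r.x,f(r.x).reshape(-1,2)
def unc(px,s,off): return (np.array(px,float)+.5)/s-.5+off
E
python3 - <<'E'
from h import *
g=[("top",[(20,40,4),(20,200,4),(-62,200,4),(-62,40,4),(0,0,29),(-45,40,61),(-45,200,61)],
 unc([(160,140),(31,455),(193,520),(316,203),(224,68),(276,186),(150,505)],5,[185,185]))]
d=[("top",[(0,0,17),(-75,-29,0),(-75,239,0),(2,55,9),(2,215,9)],
 unc([(656,168),(718,363),(38,340),(512,158),(108,147)],6,[255,165]))]
for o,z,q0 in((g,0,[450,100,1.3]),(d,3,[500,-200,0])):
    q,r=fit(o,z,q0);print(q.round(4));print(r.round(2))
    print("scene",proj(place(q,np.array(o[0][1],float),z),"scene").round(1).tolist())
    if z==0: print("bead",place(q,np.array([(-45,120,52)],float),0))
E
python3 - <<'E'
import cv2
im=cv2.imread("pics/scene0.png")
import numpy as np
a=cv2.resize(im[190:290,195:405],None,fx=3.8,fy=3.8,interpolation=cv2.INTER_CUBIC)
cv2.imwrite("pics/c.png",a)
E
```

```text
[582.2466 106.5797   1.1966]
[[-0.41 -0.44]
 [-0.23  0.46]
 [ 0.13  0.34]
 [ 0.77 -0.5 ]
 [ 0.07  0.01]
 [ 0.54 -1.6 ]
 [-0.87  1.97]]
scene [[259.5, 206.0], [205.9, 210.8], [207.1, 228.3], [263.2, 223.0], [273.7, 202.1], [262.2, 203.6], [205.3, 208.7]]
bead [[454.10188891 108.56169172  52.        ]]
[ 5.956977e+02 -2.069725e+02 -3.920000e-02]
[[ 0.11 -0.27]
 [ 0.34  0.19]
 [-0.13  0.12]
 [ 0.14  0.21]
 [-0.49 -0.27]]
scene [[339.9, 266.9], [320.7, 289.2], [270.5, 227.9], [328.6, 256.0], [298.2, 222.2]]
```

View pics/c.png

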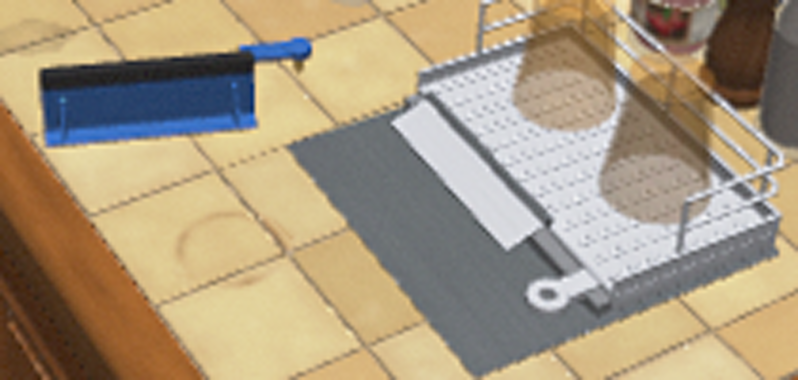

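The scene view agrees with the top-view fit: the eye is predicted at (339.9,266.9) and seen at about (339.4,267). Now I'll move over the bead.

apply_moves --increments '[{"tx":0.02,"ty":-0.04,"tz":0,"rz":0},{"tx":0.045,"ty":-0.087,"tz":0,"rz":-0.2},{"tx":0.067,"ty":-0.13,"tz":0,"rz":-0.3},{"tx":0.09,"ty":-0.173,"tz":0,"rz":-0.4},{"tx":0.112,"ty":-0.216,"tz":0,"rz":-0.5},{"tx":0.134,"ty":-0.259,"tz":-0.01,"rz":-0.6},{"tx":0.157,"ty":-0.303,"tz":-0.02,"rz":-0.7},{"tx":0.179,"ty":-0.346,"tz":-0.03,"rz":-0.8},{"tx":0.202,"ty":-0.389,"tz":-0.04,"rz":-0.94},{"tx":0.224,"ty":-0.432,"tz":-0.05,"rz":-0.94},{"tx":0.247,"ty":-0.476,"tz":-0.06,"rz":-0.94},{"tx":0.2665,"ty":-0.5138,"tz":-0.07,"rz":-0.94}]'

```text
$.increments[0]: bad value
```

apply_moves --increments '[{"tz":0},{"tz":0}]'

```text
$.increments[0]: bad value
```

apply_moves --increments '[{"tx":0.02,"ty":-0.04,"tz":0.0,"rx":0.0,"ry":0.0,"rz":0.0,"claw":0.085},{"tx":0.06,"ty":-0.12,"tz":0.0,"rx":0.0,"ry":0.0,"rz":-0.3,"claw":0.085},{"tx":0.09,"ty":-0.173,"tz":0.0,"rx":0.0,"ry":0.0,"rz":-0.4,"claw":0.085},{"tx":0.112,"ty":-0.216,"tz":0.0,"rx":0.0,"ry":0.0,"rz":-0.5,"claw":0.085},{"tx":0.134,"ty":-0.259,"tz":-0.01,"rx":0.0,"ry":0.0,"rz":-0.6,"claw":0.085},{"tx":0.157,"ty":-0.303,"tz":-0.02,"rx":0.0,"ry":0.0,"rz":-0.7,"claw":0.085},{"tx":0.179,"ty":-0.346,"tz":-0.03,"rx":0.0,"ry":0.0,"rz":-0.8,"claw":0.085},{"tx":0.202,"ty":-0.389,"tz":-0.04,"rx":0.0,"ry":0.0,"rz":-0.94,"claw":0.085},{"tx":0.224,"ty":-0.432,"tz":-0.05,"rx":0.0,"ry":0.0,"rz":-0.94,"claw":0.085},{"tx":0.247,"ty":-0.476,"tz":-0.06,"rx":0.0,"ry":0.0,"rz":-0.94,"claw":0.085},{"tx":0.2665,"ty":-0.5138,"tz":-0.07,"rx":0.0,"ry":0.0,"rz":-0.94,"claw":0.085},{"tx":0.2665,"ty":-0.5138,"tz":-0.07,"rx":0.0,"ry":0.0,"rz":-0.94,"claw":0.085}]'

```text
clock: 1.3
eef_pos: [454.8, 105.7, 140.2]
tool_rot: [-3.141, 0.0, 2.765]
force: [-0.0, 1.1, 0.5]
width: 85.1
```

apply_moves --increments '[{"tx":0.0,"ty":0.0,"tz":-0.03,"rx":0.0,"ry":0.0,"rz":0.0,"claw":0.085},{"tx":0.0,"ty":0.0,"tz":-0.06,"rx":0.0,"ry":0.0,"rz":0.0,"claw":0.085},{"tx":0.0,"ty":0.0,"tz":-0.085,"rx":0.0,"ry":0.0,"rz":0.0,"claw":0.085},{"tx":0.0,"ty":0.0,"tz":-0.1,"rx":0.0,"ry":0.0,"rz":0.0,"claw":0.085},{"tx":0.0,"ty":0.0,"tz":-0.107,"rx":0.0,"ry":0.0,"rz":0.0,"claw":0.085},{"tx":0.0,"ty":0.0,"tz":-0.107,"rx":0.0,"ry":0.0,"rz":0.0,"claw":0.085},{"tx":0.0,"ty":0.0,"tz":-0.107,"rx":0.0,"ry":0.0,"rz":0.0,"claw":0.085}]'

```text
clock: 2.0
eef_pos: [454.4, 108.7, 34.3]
tool_rot: [3.141, 0.001, 2.767]
force: [0.5, -0.1, 1.6]
width: 85.3
```

```bash
python3 - <<'E'
from h import *
s=read_state();print(s["eef_pos"],s["tool_rot"],s["force"])
a=get_image("top")[190:300,180:290];b=get_image("scene")[150:260,180:290]
cv2.imwrite("pics/d.png",cv2.resize(np.hstack([a,b])[:,:,::-1],None,fx=3.6,fy=3.6,interpolation=cv2.INTER_CUBIC))
E
```

```text
[454.43390407 108.65292652  34.25212357] [3.14121084e+00 5.16824246e-04 2.76674036e+00] [ 0.48496663 -0.05746025  1.56144839]
```

View pics/d.png

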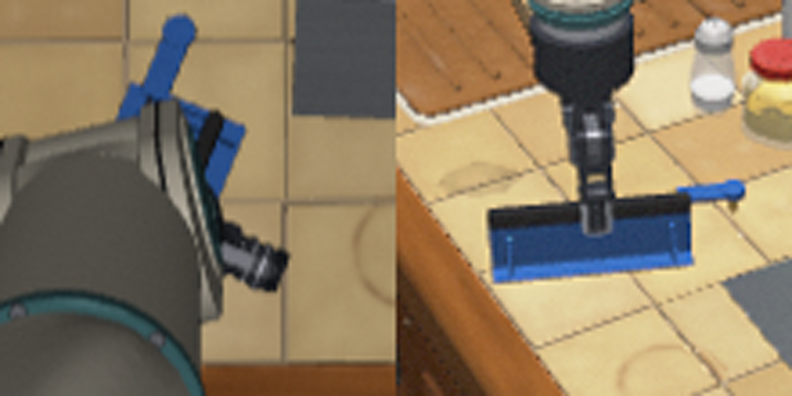

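The fingers straddle the bead near its middle (right panel, about (597,215)). Closing.

apply_moves --increments '[{"tx":0.0,"ty":0.0,"tz":0.0,"rx":0.0,"ry":0.0,"rz":0.0,"claw":0.0},{"tx":0.0,"ty":0.0,"tz":0.0,"rx":0.0,"ry":0.0,"rz":0.0,"claw":0.0},{"tx":0.0,"ty":0.0,"tz":0.0,"rx":0.0,"ry":0.0,"rz":0.0,"claw":0.0},{"tx":0.0,"ty":0.0,"tz":0.0,"rx":0.0,"ry":0.0,"rz":0.0,"claw":0.0},{"tx":0.0,"ty":0.0,"tz":0.0,"rx":0.0,"ry":0.0,"rz":0.0,"claw":0.0},{"tx":0.0,"ty":0.0,"tz":0.0,"rx":0.0,"ry":0.0,"rz":0.0,"claw":0.0},{"tx":0.0,"ty":0.0,"tz":0.0,"rx":0.0,"ry":0.0,"rz":0.0,"claw":0.0},{"tx":0.0,"ty":0.0,"tz":0.0,"rx":0.0,"ry":0.0,"rz":0.0,"claw":0.0},{"tx":0.0,"ty":0.0,"tz":0.0,"rx":0.0,"ry":0.0,"rz":0.0,"claw":0.0},{"tx":0.0,"ty":0.0,"tz":0.0,"rx":0.0,"ry":0.0,"rz":0.0,"claw":0.0}]'

```text
clock: 3.1
eef_pos: [454.4, 108.9, 34.0]
tool_rot: [3.141, 0.0, 2.767]
force: [0.3, 2.8, 4.9]
width: 9.1
```

apply_moves --increments '[{"tx":0.0,"ty":0.0,"tz":0.01,"rx":0.0,"ry":0.0,"rz":0.0,"claw":0.0},{"tx":0.0,"ty":0.0,"tz":0.025,"rx":0.0,"ry":0.0,"rz":0.0,"claw":0.0},{"tx":0.0,"ty":0.0,"tz":0.04,"rx":0.0,"ry":0.0,"rz":0.0,"claw":0.0},{"tx":0.0,"ty":0.0,"tz":0.05,"rx":0.0,"ry":0.0,"rz":0.0,"claw":0.0},{"tx":0.0,"ty":0.0,"tz":0.05,"rx":0.0,"ry":0.0,"rz":0.0,"claw":0.0},{"tx":0.0,"ty":-0.01,"tz":0.05,"rx":0.0,"ry":0.0,"rz":0.0,"claw":0.0},{"tx":0.0,"ty":-0.03,"tz":0.05,"rx":0.0,"ry":0.0,"rz":0.0,"claw":0.0},{"tx":0.0,"ty":-0.055,"tz":0.05,"rx":0.0,"ry":0.0,"rz":0.0,"claw":0.0},{"tx":0.0,"ty":-0.08,"tz":0.05,"rx":0.0,"ry":0.0,"rz":0.0,"claw":0.0},{"tx":0.0,"ty":-0.105,"tz":0.05,"rx":0.0,"ry":0.0,"rz":0.0,"claw":0.0},{"tx":0.0,"ty":-0.13,"tz":0.05,"rx":0.0,"ry":0.0,"rz":0.0,"claw":0.0},{"tx":0.0,"ty":-0.155,"tz":0.05,"rx":0.0,"ry":0.0,"rz":0.0,"claw":0.0}]'

```text
clock: 4.3
eef_pos: [452.9, -48.4, 83.0]
tool_rot: [-3.14, -0.002, 2.766]
force: [0.6, 0.2, -1.8]
width: 8.9
```

apply_moves --increments '[{"tx":0.0,"ty":-0.025,"tz":0.0,"rx":0.0,"ry":0.0,"rz":0.0,"claw":0.0},{"tx":0.0,"ty":-0.05,"tz":0.0,"rx":0.0,"ry":0.0,"rz":0.0,"claw":0.0},{"tx":0.003,"ty":-0.075,"tz":0.0,"rx":0.0,"ry":0.0,"rz":0.0,"claw":0.0},{"tx":0.006,"ty":-0.1,"tz":0.0,"rx":0.0,"ry":0.0,"rz":0.0,"claw":0.0},{"tx":0.01,"ty":-0.125,"tz":0.0,"rx":0.0,"ry":0.0,"rz":0.0,"claw":0.0},{"tx":0.0135,"ty":-0.145,"tz":0.0,"rx":0.0,"ry":0.0,"rz":0.0,"claw":0.0},{"tx":0.0135,"ty":-0.1586,"tz":0.0,"rx":0.0,"ry":0.0,"rz":0.0,"claw":0.0},{"tx":0.0135,"ty":-0.1586,"tz":0.0,"rx":0.0,"ry":0.0,"rz":0.0,"claw":0.0},{"tx":0.0135,"ty":-0.1586,"tz":0.0,"rx":0.0,"ry":0.0,"rz":0.0,"claw":0.0}]'

```text
clock: 5.2
eef_pos: [466.7, -204.3, 83.3]
tool_rot: [3.141, -0.002, 2.767]
force: [-0.1, 0.6, -2.2]
width: 8.7
```

```bash
python3 - <<'E'
from h import *
s=read_state();print(s["eef_pos"],s["tool_rot"],s["force"],s["torque"],s["width"])
a=get_image("top");cv2.imwrite("pics/t1.png",a[:,:,::-1]);b=get_image("scene");cv2.imwrite("pics/s1.png",b[:,:,::-1])
print("pred scene pin top/tip",proj([[595.7,-207,79],[595.7,-207,53]],"scene"),proj([[595.7,-207,79]],"top"))
cv2.imwrite("pics/e.png",cv2.resize(np.hstack([a[170:290,265:395],b[190:310,250:380]])[:,:,::-1],None,fx=3,fy=3,interpolation=cv2.INTER_CUBIC))
E
```

```text
[ 466.66882008 -204.29986662   83.30282779] [ 3.14104588e+00 -1.94072441e-03  2.76664969e+00] [-0.06076461  0.6153325  -2.21080764] [ 0.02172844  0.02222188 -0.04057708] 8.693327754091456
pred scene pin top/tip [[341.93553874 249.76461978]
 [341.04914729 257.45997354]] [[368.80167989 188.78885523]]
```

View pics/e.png

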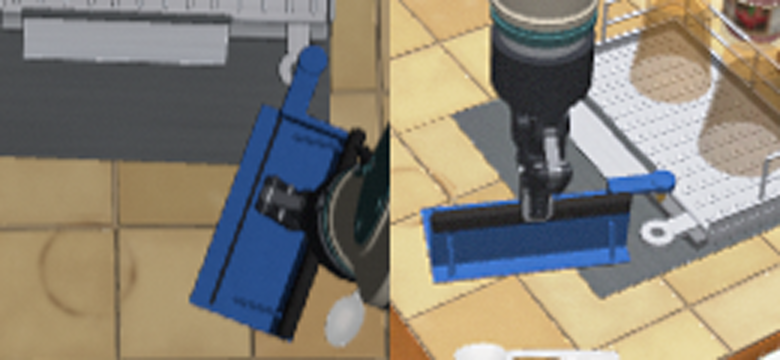

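The disc appears 1–2 px from the prediction in both views, so I'll zoom in and fit the held pose.

```bash
python3 - <<'E'
from h import *
a=cv2.imread("pics/t1.png");b=cv2.imread("pics/s1.png")
A=cv2.resize(a[180:290,325:390],None,fx=5,fy=5,interpolation=cv2.INTER_CUBIC)
B=cv2.resize(b[240:290,258:352],None,fx=5,fy=5,interpolation=cv2.INTER_CUBIC)
C=cv2.resize(b[240:280,320:352],None,fx=7.5,fy=7.5,interpolation=cv2.INTER_CUBIC)
o=np.zeros((560,800,3),np.uint8);o[:550,:325]=A;o[:250,330:800]=B;o[255:555,330:570]=C
cv2.imwrite("pics/f.png",o)
E
```

```text
(no output)
```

View pics/f.png

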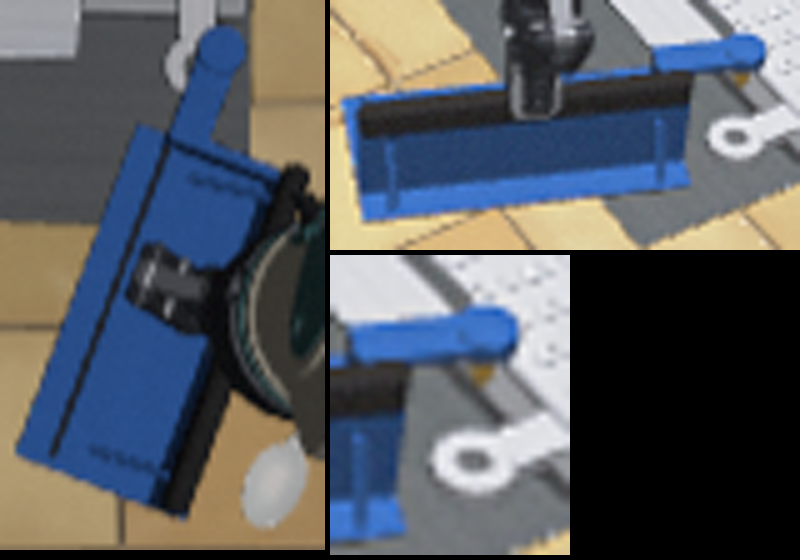

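Zoomed pixels: in the top view the disc is at (222,47) and the tongue corners at (143,123) and (19,455). In the scene view the foot corners are at (33,221) and (359,187), the far tongue corner at (15,100) and the disc at (413,48). The guard may have dipped about the pad axis, so I'll fit its tilt too.

```bash
cat >> h.py <<'E'
def fit6(obs,q0,pz):
    pl=lambda q,L:Ro.from_euler("ZXY",[q[5],q[3],q[4]]).apply(np.array(L,float))+q[:3]
    res=lambda q:np.concatenate([(proj(pl(q,L),n)-px).ravel() for n,L,px in obs])
    f=lambda q:np.r_[res(q)/.4,(pl(q,[(-45,120,52)])[0][2]-pz-52)/1.,q[4]/.004]
    r=least_squares(f,q0,x_scale=[100,100,100,1,1,1],loss="soft_l1");q=r.x
    cov=np.linalg.inv(r.jac.T@r.jac)
    return q,res(q).reshape(-1,2),np.sqrt(np.diag(cov)),pl(q,[(0,0,3),(-45,120,52)])
E
python3 - <<'E'
from h import *
T=("top",[(0,0,29),(20,40,4),(20,200,4)],unc([(222,47),(143,123),(19,455)],5,[325,180]))
S=("scene",[(-62,200,0),(-62,40,0),(20,200,4),(0,0,29)],unc([(33,221),(359,187),(15,100),(413,48)],5,[258,240]))
for o in([T,S],[T]):
    q,r,sd,p=fit6(o,[595,-207,50,0,0,1.2],49.5);print(q.round(4),sd.round(4));print(r.round(2).tolist());print("tip,bead",p.round(1))
d=[("top",[(0,0,17)],unc([(656,168)],6,[255,165])),("scene",[(0,0,17)],unc([(407,137)],5,[258,240]))]
print(fit(d,3,[595,-207,-.04]))
E
```

```text
[ 5.935364e+02 -2.071144e+02  5.272430e+01 -3.500000e-03  4.000000e-04
  1.189200e+00] [0.6223 0.766  1.2703 0.0123 0.004  0.0086]
[[0.09, 0.62], [-0.67, 0.02], [-1.18, 0.05], [0.29, 0.65], [1.24, 0.13], [-0.4, -0.14], [1.11, 0.07]]
tip,bead [[ 593.5 -207.1   55.7]
 [ 465.3 -204.1  104.3]]
[ 5.946090e+02 -2.081742e+02  4.715270e+01  1.990000e-02  2.000000e-04
  1.199600e+00] [9.5000e-01 1.1978e+00 9.1066e+00 7.7000e-02 4.0000e-03 1.0900e-02]
[[0.19, 0.21], [-0.38, -0.12], [0.11, -0.07]]
tip,bead [[ 594.7 -208.2   50.2]
 [ 467.4 -207.   101.5]]
(array([ 5.94383658e+02, -2.06283271e+02, -4.00000000e-02]), array([[-0.16988333,  0.28803759],
       [ 0.37237388, -0.03667801]]))
```

apply_moves --increments '[{"tx":0.001,"ty":0.0005,"tz":-0.008,"rx":0.0,"ry":0.0,"rz":0.0,"claw":0.0},{"tx":0.001,"ty":0.0005,"tz":-0.016,"rx":0.0,"ry":0.0,"rz":0.0,"claw":0.0},{"tx":0.001,"ty":0.0005,"tz":-0.023,"rx":0.0,"ry":0.0,"rz":0.0,"claw":0.0},{"tx":0.001,"ty":0.0005,"tz":-0.028,"rx":0.0,"ry":0.0,"rz":0.0,"claw":0.0},{"tx":0.001,"ty":0.0005,"tz":-0.031,"rx":0.0,"ry":0.0,"rz":0.0,"claw":0.0},{"tx":0.001,"ty":0.0005,"tz":-0.034,"rx":0.0,"ry":0.0,"rz":0.0,"claw":0.0},{"tx":0.001,"ty":0.0005,"tz":-0.036,"rx":0.0,"ry":0.0,"rz":0.0,"claw":0.0},{"tx":0.001,"ty":0.0005,"tz":-0.037,"rx":0.0,"ry":0.0,"rz":0.0,"claw":0.0},{"tx":0.001,"ty":0.0005,"tz":-0.037,"rx":0.0,"ry":0.0,"rz":0.0,"claw":0.0}]'

```text
clock: 6.2
eef_pos: [468.6, -204.6, 46.8]
tool_rot: [3.142, -0.0, 2.767]
force: [-0.7, -0.6, -2.1]
width: 8.6
```

apply_moves --increments '[{"tx":0.0,"ty":0.0,"tz":-0.002,"rx":0.0,"ry":0.0,"rz":0.0,"claw":0.0},{"tx":0.0,"ty":0.0,"tz":-0.004,"rx":0.0,"ry":0.0,"rz":0.0,"claw":0.0},{"tx":0.0,"ty":0.0,"tz":-0.006,"rx":0.0,"ry":0.0,"rz":0.0,"claw":0.0},{"tx":0.0,"ty":0.0,"tz":-0.0075,"rx":0.0,"ry":0.0,"rz":0.0,"claw":0.0},{"tx":0.0,"ty":0.0,"tz":-0.0085,"rx":0.0,"ry":0.0,"rz":0.0,"claw":0.0},{"tx":0.0,"ty":0.0,"tz":-0.0085,"rx":0.0,"ry":0.0,"rz":0.0,"claw":0.0},{"tx":0.0,"ty":0.0,"tz":-0.0085,"rx":0.0,"ry":0.0,"rz":0.0,"claw":0.0}]'

```text
clock: 6.9
eef_pos: [468.6, -204.5, 38.3]
tool_rot: [3.142, -0.0, 2.767]
force: [-0.8, 0.0, -1.0]
width: 8.8
```

```bash
python3 - <<'E'
from h import *
s=read_state();print(s["eef_pos"],s["tool_rot"],s["force"],s["torque"])
a=get_image("top");b=get_image("scene");cv2.imwrite("pics/t2.png",a[:,:,::-1]);cv2.imwrite("pics/s2.png",b[:,:,::-1])
A=cv2.resize(a[180:290,325:390],None,fx=5,fy=5,interpolation=cv2.INTER_CUBIC)
B=cv2.resize(b[250:300,258:352],None,fx=5,fy=5,interpolation=cv2.INTER_CUBIC)
C=cv2.resize(b[245:285,320:352],None,fx=7.5,fy=7.5,interpolation=cv2.INTER_CUBIC)
o=np.zeros((560,800,3),np.uint8);o[:550,:325]=A;o[:250,330:800]=B;o[255:555,330:570]=C
cv2.imwrite("pics/g.png",o[:,:,::-1])
E
```

```text
[ 468.61317323 -204.52507918   38.30690102] [ 3.14158906e+00 -3.62972423e-05  2.76679224e+00] [-0.79582666  0.01234554 -0.97848551] [-0.06530036  0.02879002  0.01474888]
```

View pics/g.png

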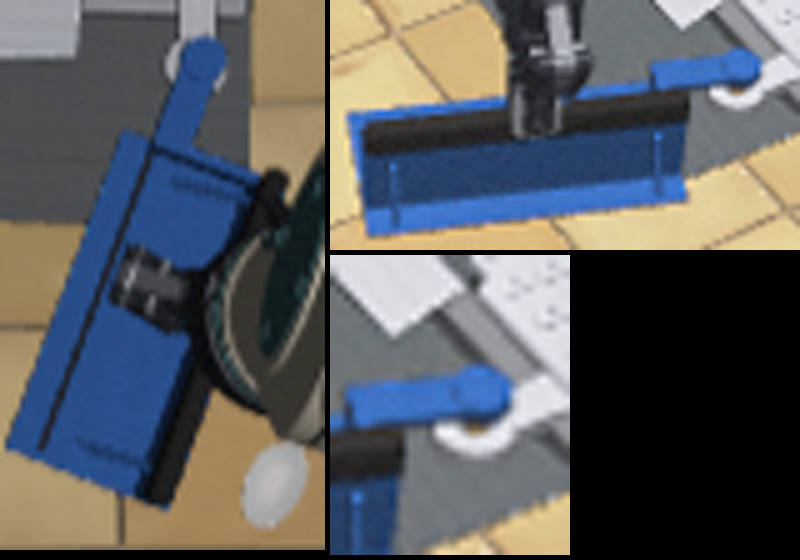

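The pin sits centred over the eye with no contact force. The pin tip is about 4 mm above the plate and the foot about 1.3 mm above it. Next I'll compute the swing arc about the pin.

```bash
python3 - <<'E'
import numpy as np
u=np.r_[np.arange(.5,14.01,.5),14.16];f=u*np.pi/36
x=-128.1*np.cos(f)+2.1*np.sin(f)+128.1;y=128.1*np.sin(f)+2.1*np.cos(f)-2.1
for r in zip(u,x.round(1),y.round(1)):print(*[float(v) for v in r])
E
```

```text
0.5 0.2 5.6
1.0 0.7 11.2
1.5 1.4 16.7
2.0 2.3 22.2
2.5 3.5 27.7
3.0 4.9 33.1
3.5 6.6 38.4
4.0 8.4 43.7
4.5 10.6 48.9
5.0 12.9 53.9
5.5 15.4 58.9
6.0 18.2 63.8
6.5 21.2 68.5
7.0 24.4 73.1
7.5 27.7 77.5
8.0 31.3 81.8
8.5 35.1 86.0
9.0 39.0 90.0
9.5 43.1 93.8
10.0 47.4 97.4
10.5 51.8 100.8
11.0 56.3 104.0
11.5 61.0 107.1
12.0 65.9 109.9
12.5 70.8 112.5
13.0 75.9 114.9
13.5 81.0 117.1
14.0 86.3 119.0
14.16 88.0 119.6
```

apply_moves --increments '[{"tx":0.0002,"ty":0.0056,"tz":0.0,"rx":0.0,"ry":0.0,"rz":-0.5,"claw":0.0},{"tx":0.0007,"ty":0.0112,"tz":0.0,"rx":0.0,"ry":0.0,"rz":-1.0,"claw":0.0},{"tx":0.0014,"ty":0.0167,"tz":0.0,"rx":0.0,"ry":0.0,"rz":-1.5,"claw":0.0},{"tx":0.0023,"ty":0.0222,"tz":0.0,"rx":0.0,"ry":0.0,"rz":-2.0,"claw":0.0},{"tx":0.0035,"ty":0.0277,"tz":0.0,"rx":0.0,"ry":0.0,"rz":-2.5,"claw":0.0},{"tx":0.0049,"ty":0.0331,"tz":0.0,"rx":0.0,"ry":0.0,"rz":-3.0,"claw":0.0},{"tx":0.0066,"ty":0.0384,"tz":0.0,"rx":0.0,"ry":0.0,"rz":-3.5,"claw":0.0},{"tx":0.0084,"ty":0.0437,"tz":0.0,"rx":0.0,"ry":0.0,"rz":-4.0,"claw":0.0},{"tx":0.0106,"ty":0.0489,"tz":0.0,"rx":0.0,"ry":0.0,"rz":-4.5,"claw":0.0},{"tx":0.0129,"ty":0.0539,"tz":0.0,"rx":0.0,"ry":0.0,"rz":-5.0,"claw":0.0},{"tx":0.0154,"ty":0.0589,"tz":0.0,"rx":0.0,"ry":0.0,"rz":-5.5,"claw":0.0},{"tx":0.0182,"ty":0.0638,"tz":0.0,"rx":0.0,"ry":0.0,"rz":-6.0,"claw":0.0}]'

```text
clock: 8.2
eef_pos: [486.4, -140.2, 38.3]
tool_rot: [-3.141, -0.001, 2.242]
force: [-1.2, 0.2, -1.5]
width: 8.8
```

apply_moves --increments '[{"tx":0.003,"ty":0.0047,"tz":0.0,"rx":0.0,"ry":0.0,"rz":-0.5,"claw":0.0},{"tx":0.0062,"ty":0.0093,"tz":0.0,"rx":0.0,"ry":0.0,"rz":-1.0,"claw":0.0},{"tx":0.0095,"ty":0.0137,"tz":0.0,"rx":0.0,"ry":0.0,"rz":-1.5,"claw":0.0},{"tx":0.0131,"ty":0.018,"tz":0.0,"rx":0.0,"ry":0.0,"rz":-2.0,"claw":0.0},{"tx":0.0169,"ty":0.0222,"tz":0.0,"rx":0.0,"ry":0.0,"rz":-2.5,"claw":0.0},{"tx":0.0208,"ty":0.0262,"tz":0.0,"rx":0.0,"ry":0.0,"rz":-3.0,"claw":0.0},{"tx":0.0249,"ty":0.03,"tz":0.0,"rx":0.0,"ry":0.0,"rz":-3.5,"claw":0.0},{"tx":0.0249,"ty":0.03,"tz":0.0,"rx":0.0,"ry":0.0,"rz":-3.5,"claw":0.0}]'

```text
clock: 9.0
eef_pos: [511.4, -109.7, 38.2]
tool_rot: [-3.141, -0.001, 1.939]
force: [-1.3, 0.6, -1.5]
width: 8.8
```

```bash
python3 - <<'E'
from h import *
s=read_state();print(s["eef_pos"],s["tool_rot"],s["force"],s["torque"])
a=get_image("top");b=get_image("scene");cv2.imwrite("pics/t3.png",a[:,:,::-1]);cv2.imwrite("pics/s3.png",b[:,:,::-1])
A=cv2.resize(a[165:265,285:385],None,fx=4,fy=4,interpolation=cv2.INTER_CUBIC)
B=cv2.resize(b[195:295,250:350],None,fx=4,fy=4,interpolation=cv2.INTER_CUBIC)
cv2.imwrite("pics/i.png",np.hstack([A,B])[:,:,::-1])
E
```

```text
[ 511.40348022 -109.68586315   38.16219018] [-3.14086020e+00 -1.19186201e-03  1.93856136e+00] [-1.32504232  0.56503307 -1.51417062] [ 0.10829809  0.42900925 -0.08409239]
```

View pics/i.png

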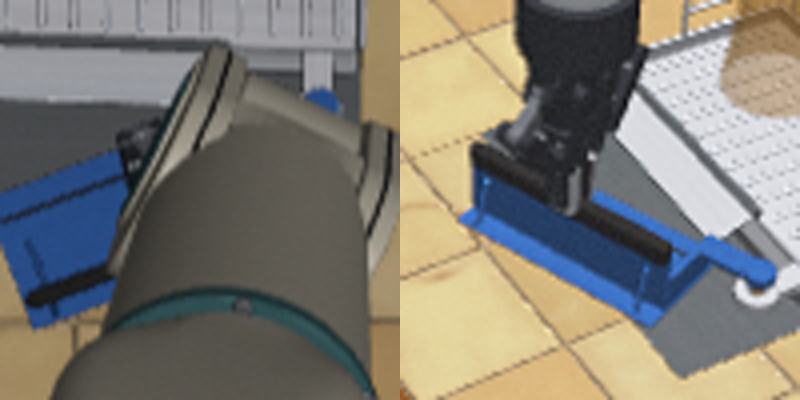

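The guard is still swung out about 0.4 rad, the pin is in the eye and the tongue is in front of the flap. I'll lower 0.6 mm and slide under.

apply_moves --increments '[{"tx":0.0,"ty":0.0,"tz":-0.0006,"rx":0.0,"ry":0.0,"rz":0.0,"claw":0.0},{"tx":0.0021,"ty":0.0018,"tz":-0.0006,"rx":0.0,"ry":0.0,"rz":-0.25,"claw":0.0},{"tx":0.0043,"ty":0.0036,"tz":-0.0006,"rx":0.0,"ry":0.0,"rz":-0.5,"claw":0.0},{"tx":0.0065,"ty":0.0053,"tz":-0.0006,"rx":0.0,"ry":0.0,"rz":-0.75,"claw":0.0},{"tx":0.0087,"ty":0.007,"tz":-0.0006,"rx":0.0,"ry":0.0,"rz":-1.0,"claw":0.0},{"tx":0.0109,"ty":0.0086,"tz":-0.0006,"rx":0.0,"ry":0.0,"rz":-1.25,"claw":0.0},{"tx":0.0132,"ty":0.0102,"tz":-0.0006,"rx":0.0,"ry":0.0,"rz":-1.5,"claw":0.0},{"tx":0.0155,"ty":0.0118,"tz":-0.0006,"rx":0.0,"ry":0.0,"rz":-1.75,"claw":0.0},{"tx":0.0179,"ty":0.0133,"tz":-0.0006,"rx":0.0,"ry":0.0,"rz":-2.0,"claw":0.0}]'

```text
clock: 10.0
eef_pos: [529.6, -97.0, 37.6]
tool_rot: [-3.141, -0.0, 1.762]
force: [-3.4, 1.1, -1.3]
width: 8.6
```

```bash
python3 - <<'E'
from h import *
s=read_state();print(s["eef_pos"],s["tool_rot"],s["force"],s["torque"])
b=get_image("scene");b0=cv2.imread("pics/s3.png")[:,:,::-1]
f=lambda im:cv2.resize(im[205:275,285:350],None,fx=6,fy=6,interpolation=cv2.INTER_CUBIC)
cv2.imwrite("pics/j.png",np.hstack([f(b0),f(b)])[:,:,::-1])
E
```

```text
[529.59194482 -97.03748851  37.64734993] [-3.14124031e+00 -4.35890693e-04  1.76153740e+00] [-3.35681941  1.07769616 -1.32786353] [ 0.39689232  0.68369519 -0.17277178]
```

View pics/j.png

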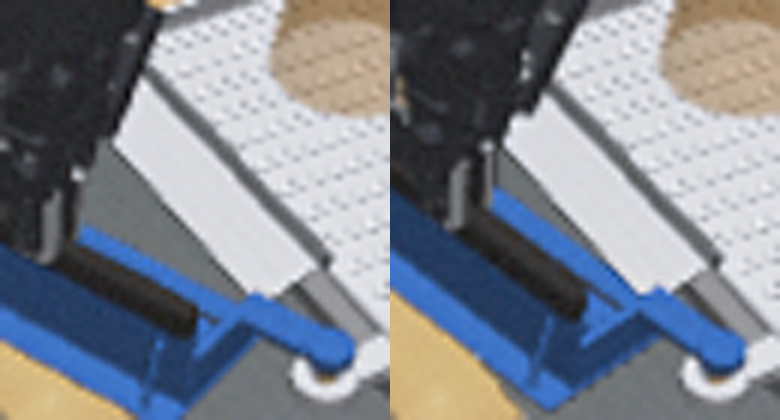

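The flap is still at rest (same lines as before) and the tongue's near end is entering under it. I'll continue slowly with a slight shift to relieve the pin contact.

apply_moves --increments '[{"tx":-0.0005,"ty":0.0,"tz":-0.0003,"rx":0.0,"ry":0.0,"rz":0.0,"claw":0.0},{"tx":0.0019,"ty":0.0014,"tz":-0.0003,"rx":0.0,"ry":0.0,"rz":-0.25,"claw":0.0},{"tx":0.0044,"ty":0.0028,"tz":-0.0003,"rx":0.0,"ry":0.0,"rz":-0.5,"claw":0.0},{"tx":0.0068,"ty":0.0041,"tz":-0.0003,"rx":0.0,"ry":0.0,"rz":-0.75,"claw":0.0},{"tx":0.0093,"ty":0.0054,"tz":-0.0003,"rx":0.0,"ry":0.0,"rz":-1.0,"claw":0.0},{"tx":0.0093,"ty":0.0054,"tz":-0.0003,"rx":0.0,"ry":0.0,"rz":-1.0,"claw":0.0}]'

```text
clock: 10.65
eef_pos: [539.4, -91.9, 37.4]
tool_rot: [3.141, 0.0, 1.675]
force: [-2.1, 0.8, -1.7]
width: 8.5
```

apply_moves --increments '[{"tx":0.0,"ty":0.0,"tz":-0.0004,"rx":0.0,"ry":0.0,"rz":0.0,"claw":0.0},{"tx":0.0,"ty":0.0,"tz":-0.0008,"rx":0.0,"ry":0.0,"rz":0.0,"claw":0.0},{"tx":0.0,"ty":0.0,"tz":-0.0008,"rx":0.0,"ry":0.0,"rz":0.0,"claw":0.0}]'

```text
clock: 10.95
eef_pos: [539.0, -92.0, 36.8]
tool_rot: [3.141, -0.0, 1.676]
force: [-2.1, 1.6, 1.1]
width: 8.7
```

apply_moves --increments '[{"tx":0.0025,"ty":0.0012,"tz":0.0,"rx":0.0,"ry":0.0,"rz":-0.25,"claw":0.0},{"tx":0.0051,"ty":0.0024,"tz":0.0,"rx":0.0,"ry":0.0,"rz":-0.5,"claw":0.0},{"tx":0.0076,"ty":0.0035,"tz":0.0,"rx":0.0,"ry":0.0,"rz":-0.75,"claw":0.0},{"tx":0.0102,"ty":0.0046,"tz":0.0,"rx":0.0,"ry":0.0,"rz":-1.0,"claw":0.0},{"tx":0.0128,"ty":0.0056,"tz":0.0,"rx":0.0,"ry":0.0,"rz":-1.25,"claw":0.0},{"tx":0.0155,"ty":0.0065,"tz":0.0,"rx":0.0,"ry":0.0,"rz":-1.5,"claw":0.0},{"tx":0.0172,"ty":0.0071,"tz":0.0,"rx":0.0,"ry":0.0,"rz":-1.66,"claw":0.0},{"tx":0.0172,"ty":0.0071,"tz":0.0,"rx":0.0,"ry":0.0,"rz":-1.66,"claw":0.0},{"tx":0.0172,"ty":0.0071,"tz":0.0,"rx":0.0,"ry":0.0,"rz":-1.66,"claw":0.0}]'

```text
clock: 11.85
eef_pos: [556.4, -85.0, 36.6]
tool_rot: [3.141, 0.0, 1.531]
force: [-1.0, 0.0, 2.1]
width: 8.6
```

apply_moves --increments '[{"tx":0.0,"ty":0.0,"tz":-0.0005,"rx":0.0,"ry":0.0,"rz":0.0,"claw":0.0},{"tx":0.0,"ty":0.0,"tz":-0.001,"rx":0.0,"ry":0.0,"rz":0.0,"claw":0.0},{"tx":0.0,"ty":0.0,"tz":-0.0015,"rx":0.0,"ry":0.0,"rz":0.0,"claw":0.0},{"tx":0.0,"ty":0.0,"tz":-0.002,"rx":0.0,"ry":0.0,"rz":0.0,"claw":0.0},{"tx":0.0,"ty":0.0,"tz":-0.002,"rx":0.0,"ry":0.0,"rz":0.0,"claw":0.0},{"tx":0.0,"ty":0.0,"tz":-0.002,"rx":0.0,"ry":0.0,"rz":0.0,"claw":0.0}]'

```text
clock: 12.45
eef_pos: [556.8, -85.0, 36.5]
tool_rot: [3.14, -0.001, 1.531]
force: [-4.7, 0.7, 17.4]
width: 8.9
```

```bash
python3 - <<'E'
from h import *
s=read_state();print(s["eef_pos"],s["tool_rot"],s["force"],s["torque"],s["qd"].round(4))
a=get_image("top");b=get_image("scene")
q=[595.5,-207,-.0392]
L=np.array([(0,0,29),(-62,40,0),(-62,200,0),(-45,40,61),(-45,200,61)],float)
for n,c0 in(("top",(255,165)),("scene",(255,190))):
    print(n,((proj(place(q,L,3),n)-c0+.5)*[4,4]-.5).round(0).astype(int).tolist())
A=cv2.resize(a[165:265,255:355+30],None,fx=4,fy=4,interpolation=cv2.INTER_CUBIC)[:, :]
B=cv2.resize(b[190:290,255:355],None,fx=4,fy=4,interpolation=cv2.INTER_CUBIC)
cv2.imwrite("pics/k.png",cv2.resize(np.hstack([A[:,:390+10],B]),(800,400))[:,:,::-1])
E
```

```text
[556.82340132 -84.97887195  36.46149063] [ 3.13955964e+00 -8.63818699e-04  1.53074712e+00] [-4.74731909  0.67273516 17.36367899] [ 0.18144436  1.46327437 -0.15708652] [ 0.0022 -0.0003 -0.0008  0.0005 -0.0001 -0.0008 -0.0004]
top [[441, 108], [363, 217], [92, 208], [379, 178], [94, 168]]
scene [[343, 296], [224, 322], [106, 179], [252, 243], [128, 104]]
```

View pics/k.png

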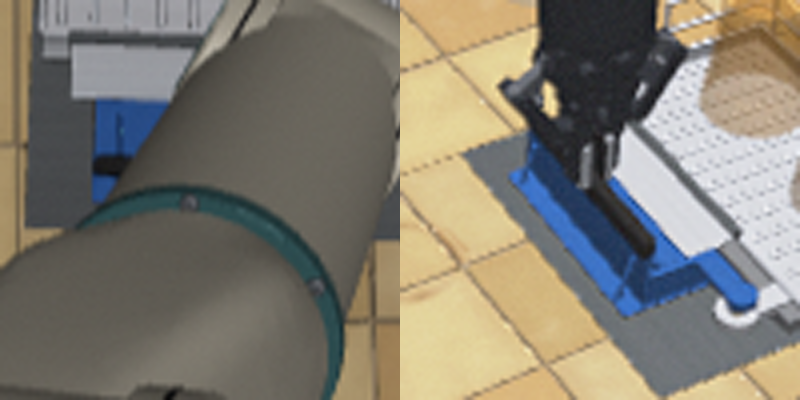

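The guard lies home on the plate with the tongue covered by the resting flap and the pin in the eye. Its foot corners are within about 1.5 px of the home prediction. Handing in.

```bash
python3 -c "
from cell import *
print(finish_job());s=read_state();print(s['clock'],s['force'])"
```

```text
the job is handed in; nothing more can be done
None
the job is handed in; nothing more can be done
```

I put the guard back on the drainer and handed the job in at about 12.5 s; the system gave no verdict. The guard is still gripped and pressed down.

I gripped it by the bead and dropped the pin into the eye with the guard swung out about 1.2 rad. Then I swung it in, low over the base plate and lightly touching it for the last part, so the tongue went under the flap.

**Last checks:**
- **Press and grip:** the wrist felt 17 N upward, so about 19 N on the plate. The fingers held at 8.9 mm opening.
- **Position:** the tool's yaw matches the drainer's front. The visible foot corners are within about 1.5 px (roughly 2–4 mm) of where home predicts.
- **Pin and tilt:** the pin looks seated in the eye, and the tool is tilted about 0.002 rad.
- **Flap:** it looks at rest in every view I could check. I could only see it in the pictures, not read its angle.
- **Bystanders:** I did not measure them at the end. The route stayed clear of them and I felt no unexpected contact.

**Small disagreements:** two estimates of the eye's position differed by 1–1.5 mm. A side force of 2–5 N in x appeared during the swing and at the final press. It is probably the pin touching the side of the eye.

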